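Open the microscope light source fully and press its lamp button

TASK

Get the microscope's light source ready: with the fingertips push the red lever on top of the white box along its slot, past the first click (half open), all the way home to its second stop (fully open), and then press the green lamp button all the way in and let go. Do not press the button before the lever is home, only push the lever, never pinch it between the fingers, and leave the slide box, the bottle and the jar standing around it alone.

Things in the scene. Friction and masses are not known exactly. Their poses are not given: they have to be found in the camera images.
- source: White box fixed to the bench, 170 mm along its x, 260 mm along its y, flat top 90 mm up. Origin: centre of its underside, z up; front (-x, three blue strips) roughly faces the robot. On its top at x = -30 mm: the lever's slot along +y, and the button at y = +85 mm. A steel bent light guide at x 100 to 182 mm, y 75 to 212 mm rises to 145 mm.
- lever (a joint): Lever travel in m along the box's +y: 0 closed (start), 0.030 first click (half open), 0.060 second stop (fully open, hard end). Detents: leaving 0 takes up to about 8 N; beyond 0.013 it is drawn on to 0.030; from there it resists with up to about 8 N and springs back to 0.030 if released before 0.047; beyond that it snaps to 0.060 and stays.
- lever_grip (a point): Middle of the lever's handle, 20 mm above the box's top; moves with the lever (at box x = -30 mm, y = -55 mm when closed, +5 mm when fully open). The handle is an upright tab 20 mm thick along the slot, 26 mm wide across it, standing from 3 mm to 38 mm above the box's top: a black core between two red plates (5 mm thick, up to 32 mm). Push on the -y plate; fingers pressing on both plates at once count as pinching.
- lamp_button (a joint): Travel of the green button in m, straight down: 0 = out, 0.006 = fully in. A spring returns it; fully in takes 5 N.
- lamp_button_top (a point): Centre of the top face of the green button (30 mm across, in a black round housing 46 mm across), 22 mm above the box's top when out, which is pressed straight down.
- slide_box: Loose red plastic slide box, 95 x 75 x 33 mm, on the bench. Origin: centre of its underside. Leave alone.
- stain_bottle: Loose amber bottle with black cap, 40 mm across, 75 mm tall, on the bench. Origin: centre of its underside, z up. Leave alone.
- specimen_jar: Loose clear jar with white label and lid, 58 mm across, 65 mm tall, on the bench. Origin: centre of its underside, z up. Leave alone.

How it is judged:
By the outcome, as a careful person would: the job done as asked, in the order asked, and still so for the second after the job is handed in, with the robot touching nothing.
It also fails if it takes over 38 s, if anything falls off the work surface, if the arm or the gripper's body presses on something with over 40 N, if the wrist force passes 120 N, or if a joint passes its speed limit or range.

ROBOT

A 6-joint arm with a two-finger parallel gripper is mounted at the origin on the work surface. World frame = base frame: x ahead of the robot, y to its left, z up, the work surface at z = 0. Lengths are in mm, angles in degrees, forces in N, time in s.
With the tool pointing down it reaches from about 300 to 850 mm from the base axis. Payload 4.2 kg.
Tool frame: the origin (TCP) lies midway between the tips of the shut fingers; the grasp point (between the pads) lies 19 mm behind it; x points along the fingers, y is the direction in which the jaws open and shut, and the axes are right-handed (so a half turn about x gives the same grasp; the last joint's range is limited). The gripper opens to 91 mm and grips with 3 to 60 N. Pads are 32 mm wide; open, the fingers measure 118 mm over their backs; the gripper's body (76 mm by 178 mm) begins 60 mm behind the grasp point.
Start: joints at [-68.755, 18.312, 89.639, -0, 72.044, -1.146], TCP at [219.038, -531.663, 213.976] pointing down, gripper open.
Joint ranges: [-177.97, 177.97], [-48.28, 115.42], [12.27, 149.76], [-77.06, 257.06], [2.81, 150.46], [-146.56, 146.56]. Speed limits (degrees/s): [147.25, 147.25, 180, 180, 180, 180].

INTERFACE

Orientations are given as [roll, pitch, yaw] about the fixed x, y, z axes, in that order (R = Rz(yaw) Ry(pitch) Rx(roll)).
In Python, from workcell import env gives the robot as it stands.
- The arm moves only by the shell command python3 -m handwheel 'ROWS' [FORCE]. ROWS is text: rows parted by semicolons, each of 7 numbers parted by spaces: the turn, a rotation vector about the tool's x, y, z in degrees, then the shift along the tool's x, y, z in m, then the finger opening in m, from 0 to 0.0912. In form: rx ry rz x y z grip; .... A call has 1 to 12 rows; each row is the pose to reach, as a shift and turn from the pose commanded when the call began, along the tool's axes at that moment; what a row does not reach only later rows make up. A row lasts 1/12 s, in which the tool goes at most 41.7 mm and 7.16 degrees, less where a joint would pass 70% of its speed; a pose out of reach is approached as far as the arm can. A call with a gripper value outside its range is refused whole. The fingers move at their own pace and stop on an object; FORCE is the grip in N (left out, the last holds). Time passes only in rows, so rows that repeat a pose let the fingers close. It gives the time, the measured TCP pose, the force and the opening at its end, in the units of the state.
- env.state(): the state, without advancing time (a new reading comes with each control period).
- env.grab_frame(name): name is "side" or "top" or "wrist"; returns the picture (384x512x3 uint8, red, green, blue); there is no depth.
- env.get_calibration(name): a dict with "mtx" (3x3 intrinsics, pixels), "k1" (the pictures are not rectified: a ray, as slopes to the right and down, at radius r is drawn at 1 + k1 r^2 times it, then the intrinsics apply), "T" (4x4, takes a point from camera to world coordinates); the wrist camera has in their place "hand_eye" (4x4, takes a point from camera to tool coordinates, whose origin is the TCP and whose axes are the tool frame's). Camera axes: x right, y up, looking along -z (the intrinsics and any distortion apply to the point x, -y, -z); pixel columns grow to the right and rows downward; lengths in mm; the calibration is good to about 2 mm. A picture is of the moment at which its call begins: read the wrist's pose just before it. get_calibration takes no time and is no camera call.
- env.job_done(): hands the job in, once; it reports no verdict.
The state is a dict: "time_s": time; "qpos": joint angles; "qvel": joint speeds; "effort": joint torques, N m; "ee_pos": TCP position; "ee_rot": TCP orientation; "force": force on the tool from outside, world axes, zero at the start; "torque": the same for the moment, N m; "gripper_width": finger opening in mm.
Only numpy, scipy, OpenCV 4.12 (cv2) and the standard library are available. Lean on these libraries where they do the work, as an engineer would, in place of code of your own. Each camera call takes 0.05 s, during which the arm holds its last target. There are 200 camera calls.

## Working session

There is one attempt and no reset: what is moved stays moved. The work goes in short steps, Python scripts to look and compute and a shell command to move; the robot and the scene stay as the last step left them, time stands still between calls to the robot, and variables do not carry over. Pictures are saved under pics/ and viewed, on a budget of 10 in all, crops included, one or two more only if the job needs it, and the job is handed in when it is done.

```bash
mkdir -p pics
python3 - <<'E'
from workcell import env
import cv2
for n in("top","side"):
    cv2.imwrite(f"pics/{n}0.png",env.grab_frame(n)[:,:,::-1])
    c=env.get_calibration(n);print(n,c)
print(env.get_calibration("wrist"));print(env.state())
E
```

```text
top {'mtx': array([[431.35669909,   0.        , 256.39605349],
       [  0.        , 431.35669909, 188.71812709],
       [  0.        ,   0.        ,   1.        ]]), 'k1': -0.15689709218800207, 'T': array([[ 2.79625538e-02,  9.92655958e-01, -1.17695560e-01,
         4.15606405e+02],
       [-9.99168679e-01,  3.12500606e-02,  2.61798397e-02,
         6.24690209e+01],
       [ 2.96655673e-02,  1.16865662e-01,  9.92704574e-01,
         1.32719367e+03],
       [ 0.00000000e+00,  0.00000000e+00,  0.00000000e+00,
         1.00000000e+00]])}
side {'mtx': array([[394.56283426,   0.        , 255.30401057],
       [  0.        , 394.56283426, 191.46921966],
       [  0.        ,   0.        ,   1.        ]]), 'k1': -0.061556163064620494, 'T': array([[ 9.76074636e-01,  1.65754651e-01, -1.40725623e-01,
         4.32733707e+02],
       [-2.17394207e-01,  7.56585569e-01, -6.16699308e-01,
        -5.04132652e+02],
       [ 4.25019701e-03,  6.32537487e-01,  7.74518084e-01,
         7.80989204e+02],
       [ 0.00000000e+00,  0.00000000e+00,  0.00000000e+00,
         1.00000000e+00]])}
{'mtx': array(
[... 479 characters left out ...]
00e+00,  0.00000000e+00,
         1.00000000e+00]])}
{'time_s': 0.1, 'qpos': array([-6.87541078e+01,  1.83469278e+01,  8.96991158e+01,  2.09829263e-03,
        7.20445143e+01, -1.14737773e+00]), 'qvel': array([-0.04759281, -0.03583089, -0.09886707,  0.02049165, -0.04179235,
       -0.09336327]), 'effort': array([-5.80706546e-04, -4.13332880e+01, -2.32509112e+01,  7.28117418e-02,
        4.21568099e-02, -3.97767246e-05]), 'ee_pos': array([ 218.88645643, -531.21739333,  213.21692406]), 'ee_rot': array([-92.40945179,  89.90942008, 109.98316967]), 'force': array([-0.01292302, -0.05764782, -0.0806272 ]), 'torque': array([-0.00320923,  0.00509458, -0.03070831]), 'gripper_width': 91.27925869439588}
```

View pics/top0.png

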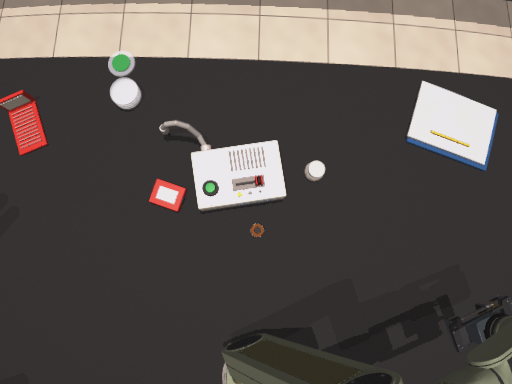

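View pics/side0.png

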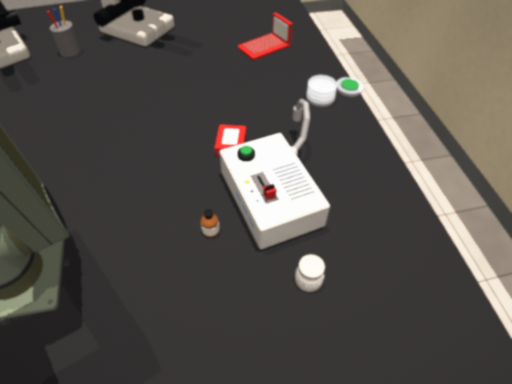

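The top view shows the box with corners at about (192,156), (279,142), (285,200), (198,209). The button is at (210,188) and the lever handle at (259,181). The bottle is near (257,230), the jar at (315,171) and the slide box at (167,195). I'll enlarge a crop to read these more closely.

```bash
python3 - <<'E'
import cv2
a=cv2.imread("pics/top0.png")[130:250,140:340]
cv2.imwrite("pics/top0c.png",cv2.resize(a,None,fx=4,fy=4,interpolation=cv2.INTER_CUBIC))
E
cat > h.py <<'E'
import numpy as np,cv2
from workcell import env
from scipy.spatial.transform import Rotation as Ro
def toolT(s=None):
    s=s or env.state(); T=np.eye(4)
    T[:3,:3]=Ro.from_euler('xyz',s['ee_rot'],degrees=True).as_matrix(); T[:3,3]=s['ee_pos']; return T
def camT(n,s=None):
    c=env.get_calibration(n)
    return c, (toolT(s)@c['hand_eye'] if n=='wrist' else c['T'])
def back(n,uv,z,s=None):
    c,T=camT(n,s); K=c['mtx']
    p=cv2.undistortPoints(np.array([[uv]],float),K,np.array([c['k1'],0,0,0.]))[0,0]
    d=T[:3,:3]@np.array([p[0],-p[1],-1]); o=T[:3,3]
    return o+d*(z-o[2])/d[2]
def proj(n,P,s=None):
    c,T=camT(n,s); q=np.linalg.inv(T)@np.append(P,1)
    return cv2.projectPoints(np.array([[q[0],-q[1],-q[2]]]),np.zeros(3),np.zeros(3),c['mtx'],np.array([c['k1'],0,0,0.]))[0].ravel()
E
```

```text
(no output)
```

View pics/top0c.png

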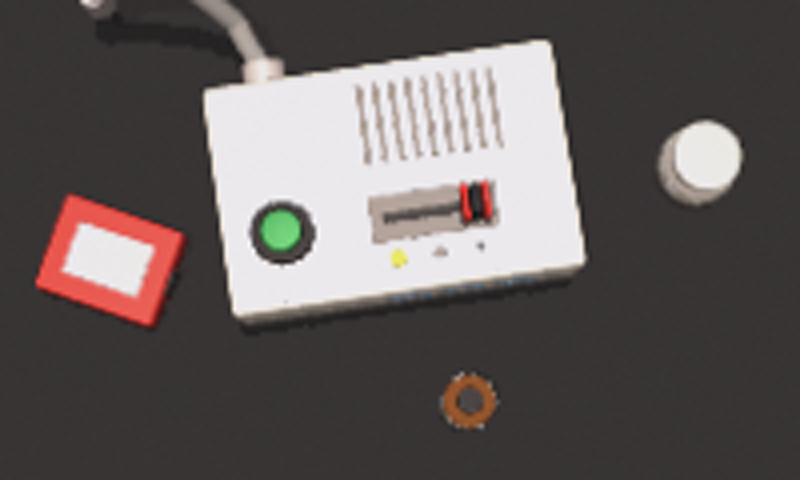

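In the enlarged crop, the corners of the box's top are at (205,90), (550,42), (584,264) and (235,316). The button centre is at (282,230), the lever top at (477,202), the bottle at (470,402), the jar at (700,158) and the slide box at (112,260).

Run:
```python
from h import *
f=lambda x,y:(140+(x+.5)/4-.5,130+(y+.5)/4-.5)
C=[back("top",f(*p),90) for p in[(205,90),(550,42),(584,264),(235,316)]]
L=[(85,130),(85,-130),(-85,-130),(-85,130)]
Q=np.array(C)[:,:2];L=np.array(L,float)
c=Q.mean(0);H=L.T@(Q-c);th=np.arctan2(H[0,1]-H[1,0],H[0,0]+H[1,1])
R=np.array([[np.cos(th),-np.sin(th)],[np.sin(th),np.cos(th)]])
print("centre",c,"yaw",np.degrees(th),"res",(Q-c)-L@R.T)
for n,l,p,z in[("btn",(-30,85),(282,230),112),("lev",(-30,-55),(477,202),128)]:
    print(n,back("top",f(*p),z),c+R@np.array(l))
for n,p,z in[("bottle",(470,402),75),("jar",(706,156),65),("slide",(112,260),33)]:
    b=back("top",f(*p),z);print(n,b,"box",R.T@(b[:2]-c))
# side check
for P in [np.append(c+R@np.array((-30,85.)),112),np.append(c+R@np.array((-30,-55.)),128),np.append(c+R@np.array((-85,-130.)),90)]:print(P,proj("side",P))
print(toolT().round(3))
```

```text
centre [604.02852783  84.15418021] yaw 10.075267475546978 res [[-1.19211402 -2.91446251]
 [-2.48979382  1.9086173 ]
 [ 1.76421998  3.46891961]
 [ 1.91768786 -2.46307439]]
btn [560.09686962 161.72709783 112.        ] [559.62111671 162.59512511]
lev [582.286881   24.5633278 128.       ] [584.11295964  24.75409482]
bottle [443.44368445  23.95743405  75.        ] box [-168.63935365  -31.17544821]
jar [ 631.26494685 -147.49388387   65.        ] box [ -13.70851387 -232.84055652]
slide [542.65827892 295.85158034  33.        ] box [-23.38913476 219.16898742]
[559.62111671 162.59512511 112.        ] [245.34116989 148.88306631]
[584.11295964  24.75409482 128.        ] [269.17839349 185.82806633]
[543.08175645 -58.71110969  90.        ] [259.09674259 230.54122308]
[[-1.00000e-03  3.81000e-01 -9.25000e-01  2.18886e+02]
 [ 1.00000e-03 -9.25000e-01 -3.81000e-01 -5.31217e+02]
 [-1.00000e+00 -2.00000e-03 -0.00000e+00  2.13217e+02]
 [ 0.00000e+00  0.00000e+00  0.00000e+00  1.00000e+00]]
```

The residuals are about 3 mm, and the button and lever match the given geometry. Next I shut the fingers and travel to hover beside the lever's -y side.

```bash
R="12.3 0 0 0 -0.331 -0.540 0"; python3 -m handwheel '2 0 0 0 -0.015 -0.025 0; 4 0 0 0 -0.033 -0.053 0; 6 0 0 0 -0.052 -0.085 0; 8 0 0 0 -0.073 -0.119 0; 10 0 0 0 -0.094 -0.153 0; 12.3 0 0 0 -0.115 -0.187 0; 12.3 0 0 0 -0.136 -0.221 0; 12.3 0 0 0 -0.157 -0.255 0; 12.3 0 0 0 -0.178 -0.289 0; 12.3 0 0 0 -0.199 -0.323 0; 12.3 0 0 0 -0.220 -0.357 0; 12.3 0 0 0 -0.237 -0.386 0' 10
python3 - <<'E'
from h import *
T=toolT();print(T.round(3)); print(T[:3,:3].T@(np.array([592,-19.5,200])-T[:3,3]))
E
```

```text
time_s: 1.1
ee_pos: [486.5, -163.0, 213.7]
ee_rot: [-69.7, 90.0, 120.5]
force: [0.6, -0.8, 0.3]
gripper_width: 14.4
[[-0.00000e+00  1.76000e-01 -9.84000e-01  4.86490e+02]
 [ 1.00000e-03 -9.84000e-01 -1.76000e-01 -1.63003e+02]
 [-1.00000e+00 -1.00000e-03  0.00000e+00  2.13691e+02]
 [ 0.00000e+00  0.00000e+00  0.00000e+00  1.00000e+00]]
[  13.73521559 -122.66139168 -129.14554495]
```

```bash
python3 -m handwheel '0 0 0 0 -0.020 -0.021 0; 0 0 0 0 -0.045 -0.047 0; 0 0 0 0 -0.070 -0.074 0; 0 0 0 0 -0.095 -0.100 0; 0 0 0 0 -0.113 -0.119 0; 0 0 0 0 -0.120 -0.126 0; 0 0 0 0 -0.120 -0.126 0; 0 0 0 0 -0.120 -0.126 0'
python3 - <<'E'
from h import *
s=env.state();T=toolT(s);print(T.round(3).tolist());cv2.imwrite("pics/w1.png",cv2.resize(env.grab_frame("wrist")[:,:,::-1],(768,576)))
for l in [(584.1,24.75,128),(559.6,162.6,112)]:print(1.5*proj("wrist",l,s))
E
```

```text
time_s: 1.77
ee_pos: [588.0, -25.6, 213.4]
ee_rot: [14.5, 89.9, -155.4]
force: [-0.7, -0.7, -0.0]
gripper_width: 0.7
[[-0.002, 0.176, -0.984, 587.968], [-0.001, -0.984, -0.176, -25.635], [-1.0, 0.0, 0.002, 213.396], [0.0, 0.0, 0.0, 1.0]]
[284.23546163 291.46926061]
[ 56.77089523 283.47099418]
```

View pics/w1.png

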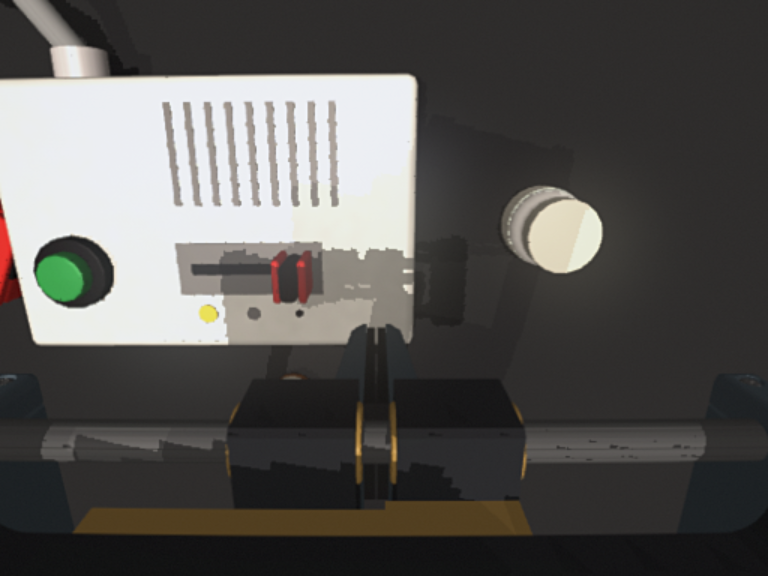

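The wrist view shows the button at (64,279), the lever's black top at about (291,280) and the box's top-right corners at (416,76) and (412,344). The shut fingers are at x≈375.

Run:
```python
from h import *
th=np.radians(10.08);R=np.array([[np.cos(th),-np.sin(th)],[np.sin(th),np.cos(th)]]);c=np.array([604.03,84.15])
for n,p,z in[("btn -30 85",(64,279),112),("lev -30 -55",(291,280),128),("85 -130",(416,76),90),("-85 -130",(412,344),90),("-85 130",(38,344),90)]:
    b=back("wrist",(p[0]/1.5,p[1]/1.5),z);print(n,b.round(1),R.T@(b[:2]-c))
print(R.T@(env.state()["ee_pos"][:2]-c))
```

```text
btn -30 85 [563.2 157.7 112. ] [-27.36647784  79.58769029]
lev -30 -55 [591.2  21.2 128. ] [-23.61907355 -59.71940654]
85 -130 [711.5 -28.9  90. ] [  86.05158337 -130.16935066]
-85 -130 [548.8 -59.   90. ] [ -79.4783474  -131.31484928]
-85 130 [504.4 190.1  90. ] [-79.49215984 121.7894776 ]
[ -35.36099178 -105.85993316]
```

Both cameras agree to within about 4 mm. I'll descend beside the lever, centred across it.

```bash
python3 -m handwheel '0 0 0 0.015 0 -0.004 0; 0 0 0 0.035 0 -0.008 0; 0 0 0 0.060 0 -0.008 0; 0 0 0 0.085 0 -0.008 0; 0 0 0 0.100 0 -0.008 0; 0 0 0 0.107 0 -0.008 0; 0 0 0 0.107 0 -0.008 0; 0 0 0 0.107 0 -0.008 0'
python3 - <<'E'
from h import *
th=np.radians(10.08);R=np.array([[np.cos(th),-np.sin(th)],[np.sin(th),np.cos(th)]]);c=np.array([604.03,84.15])
print(R.T@(env.state()["ee_pos"][:2]-c),env.state()["force"])
cv2.imwrite("pics/w2.png",env.grab_frame("wrist")[:,:,::-1])
E
```

```text
time_s: 2.48
ee_pos: [596.6, -24.9, 107.7]
ee_rot: [149.7, 89.9, -20.3]
force: [0.5, -0.1, 0.5]
gripper_width: 0.3
[ -26.40982208 -106.05118206] [ 0.54137526 -0.11669846  0.49951428]
```

View pics/w2.png

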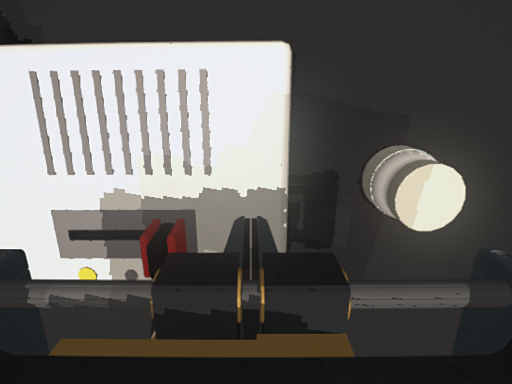

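The fingers stand clear on the lever's -y side at x≈250, and the near plate is at x≈178. The height is right and there's no contact yet. Now I push.

```bash
python3 -m handwheel '0 0 0 0 -0.010 0 0; 0 0 0 0 -0.020 0 0; 0 0 0 0 -0.028 0 0; 0 0 0 0 -0.035 0 0; 0 0 0 0 -0.042 0 0; 0 0 0 0 -0.049 0 0; 0 0 0 0 -0.055 0 0; 0 0 0 0 -0.061 0 0; 0 0 0 0 -0.067 0 0; 0 0 0 0 -0.072 0 0; 0 0 0 0 -0.076 0 0; 0 0 0 0 -0.076 0 0'; python3 -m handwheel '0 0 0 0 -0.003 0 0; 0 0 0 0 -0.006 0 0; 0 0 0 0 -0.006 0 0; 0 0 0 0 -0.006 0 0'
python3 - <<'E'
from h import *
th=np.radians(10.08);R=np.array([[np.cos(th),-np.sin(th)],[np.sin(th),np.cos(th)]]);c=np.array([604.03,84.15])
print(R.T@(env.state()["ee_pos"][:2]-c),env.state()["force"])
E
```

```text
time_s: 3.53
ee_pos: [583.1, 51.5, 107.1]
ee_rot: [84.0, 90.0, -85.8]
force: [-1.3, -1.4, 0.5]
gripper_width: 0.7
time_s: 3.87
ee_pos: [582.1, 57.4, 106.8]
ee_rot: [-64.6, 90.0, 125.5]
force: [-0.5, 0.4, 0.8]
gripper_width: 0.5
[-26.31980674 -22.51261766] [-0.52910176  0.37330359  0.84670268]
```

There's no force, so the lever has probably snapped ahead. I'll follow in small steps until it bears on the stop.

```bash
python3 -m handwheel '0 0 0 0 -0.002 0 0; 0 0 0 0 -0.004 0 0; 0 0 0 0 -0.004 0 0'; python3 -m handwheel '0 0 0 0 -0.002 0 0; 0 0 0 0 -0.003 0 0; 0 0 0 0 -0.003 0 0'
python3 - <<'E'
from h import *
cv2.imwrite("pics/w3.png",env.grab_frame("wrist")[:,:,::-1])
E
```

```text
time_s: 4.12
ee_pos: [581.4, 61.2, 106.9]
ee_rot: [-68.5, 90.0, 121.6]
force: [-0.0, -0.2, 0.3]
gripper_width: 0.6
time_s: 4.37
ee_pos: [580.9, 63.9, 106.9]
ee_rot: [-17.2, 90.0, 172.9]
force: [0.0, -0.2, -0.0]
gripper_width: 0.1
```

View pics/w3.png

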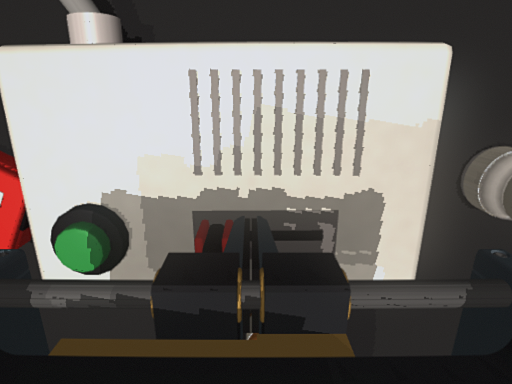

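The lever's plates are at x≈201 and 228, near the left end of the slot, and the finger is just behind them at about 232. I'll push on until there's contact.

```bash
for i in 1; do python3 -m handwheel '0 0 0 0 -0.002 0 0; 0 0 0 0 -0.003 0 0; 0 0 0 0 -0.003 0 0'; python3 -m handwheel '0 0 0 0 -0.002 0 0; 0 0 0 0 -0.002 0 0'; done
```

```text
time_s: 4.67
ee_pos: [580.8, 64.8, 107.0]
ee_rot: [91.9, 89.8, -77.9]
force: [0.8, -6.3, -0.7]
gripper_width: 1.1
time_s: 4.83
ee_pos: [580.8, 65.0, 107.1]
ee_rot: [91.6, 89.6, -78.2]
force: [1.3, -11.3, 0.1]
gripper_width: 0.5
```

The force rises stiffly, from 6 to 11 N over 0.2 mm and above the 8 N detent, and the position matches the second stop. I'll back off, lift, and move over the button.

```bash
python3 -m handwheel '0 0 0 0 0.008 0 0; 0 0 0 0 0.015 0 0; 0 0 0 -0.015 0.015 0 0; 0 0 0 -0.035 0.015 0 0; 0 0 0 -0.055 0.015 0 0; 0 0 0 -0.060 0.005 0 0; 0 0 0 -0.060 -0.020 0 0; 0 0 0 -0.060 -0.045 0 0; 0 0 0 -0.060 -0.070 0 0; 0 0 0 -0.060 -0.088 0.002 0; 0 0 0 -0.060 -0.092 0.002 0; 0 0 0 -0.060 -0.092 0.002 0'
python3 - <<'E'
from h import *
th=np.radians(10.08);R=np.array([[np.cos(th),-np.sin(th)],[np.sin(th),np.cos(th)]]);c=np.array([604.03,84.15])
s=env.state();print(R.T@(s["ee_pos"][:2]-c),s["force"])
cv2.imwrite("pics/w4.png",env.grab_frame("wrist")[:,:,::-1])
a=env.grab_frame("top")[130:250,140:340,::-1];b=env.grab_frame("side")[110:230,180:380,::-1]
cv2.imwrite("pics/t4.png",cv2.resize(np.vstack([a,b]),None,fx=2.5,fy=2.5,interpolation=cv2.INTER_CUBIC))
E
```

```text
time_s: 5.83
ee_pos: [561.2, 160.4, 166.3]
ee_rot: [-14.3, 89.9, 175.9]
force: [0.6, -0.2, 0.6]
gripper_width: 0.6
[-28.78517433  82.54358649] [ 0.55760352 -0.24610807  0.63984114]
```

View pics/w4.png

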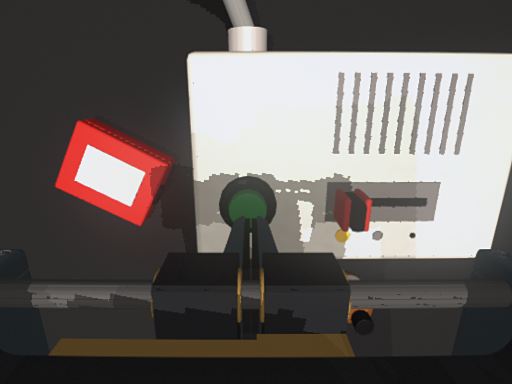

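View pics/t4.png

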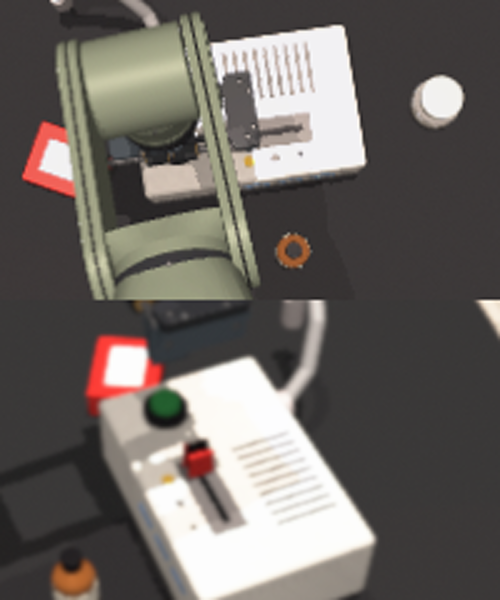

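The lever sits at the yellow-dot end of its slot, which is fully open. In the wrist view the button at x≈248 lines up with the fingertips at 251. Now I press.

```bash
python3 -m handwheel '0 0 0 0.012 0 0 0; 0 0 0 0.027 0 0 0; 0 0 0 0.040 0 0 0; 0 0 0 0.047 0 0 0; 0 0 0 0.050 0 0 0; 0 0 0 0.050 0 0 0'; for i in 1; do python3 -m handwheel '0 0 0 0.002 0 0 0; 0 0 0 0.004 0 0 0; 0 0 0 0.004 0 0 0'; python3 -m handwheel '0 0 0 0.002 0 0 0; 0 0 0 0.003 0 0 0; 0 0 0 0.003 0 0 0';python3 -m handwheel '0 0 0 0.002 0 0 0; 0 0 0 0.003 0 0 0; 0 0 0 0.003 0 0 0'; done
```

```text
time_s: 6.48
ee_pos: [561.9, 158.2, 116.4]
ee_rot: [10.5, 89.9, -159.4]
force: [0.1, 0.4, -0.1]
gripper_width: 0.4
time_s: 6.73
ee_pos: [562.2, 158.9, 113.2]
ee_rot: [173.0, 90.0, 3.1]
force: [0.3, -0.1, 0.0]
gripper_width: 0.6
time_s: 6.98
ee_pos: [562.4, 159.0, 110.3]
ee_rot: [176.5, 89.9, 6.6]
force: [0.1, -0.4, 2.0]
gripper_width: 0.4
time_s: 7.23
ee_pos: [562.5, 159.0, 107.3]
ee_rot: [178.8, 89.9, 8.8]
force: [0.7, -0.2, 4.0]
gripper_width: 0.4
```

The button is moving, with a spring of about 0.7 N/mm. I continue to the bottom.

```bash
python3 -m handwheel '0 0 0 0.001 0 0 0; 0 0 0 0.002 0 0 0; 0 0 0 0.002 0 0 0'; python3 -m handwheel '0 0 0 0.001 0 0 0; 0 0 0 0.002 0 0 0; 0 0 0 0.002 0 0 0';python3 -m handwheel '0 0 0 0.001 0 0 0; 0 0 0 0.002 0 0 0; 0 0 0 0.002 0 0 0; 0 0 0 0.002 0 0 0'
```

```text
time_s: 7.48
ee_pos: [562.5, 159.0, 106.2]
ee_rot: [178.4, 89.9, 8.5]
force: [-1.3, 0.7, 10.5]
gripper_width: 0.8
time_s: 7.73
ee_pos: [562.5, 159.0, 106.0]
ee_rot: [-179.2, 89.9, 10.9]
force: [-3.6, -1.3, 18.7]
gripper_width: 0.4
time_s: 8.07
ee_pos: [562.6, 159.0, 105.9]
ee_rot: [-178.2, 89.8, 11.9]
force: [-6.5, -3.0, 28.9]
gripper_width: 0.5
```

It bottoms hard at z≈106, which is 6 mm below the 112 mm rest height and what full travel should be. I let go and withdraw.

```bash
python3 -m handwheel '0 0 0 -0.005 0 0 0; 0 0 0 -0.012 0 0 0; 0 0 0 -0.025 0 0 0; 0 0 0 -0.045 0 0 0; 0 0 0 -0.070 0 0 0; 0 0 0 -0.095 0 0 0; 0 0 0 -0.115 0 0 0; 0 0 0 -0.125 0 0 0; 0 0 0 -0.125 0 0 0; 0 0 0 -0.125 0 0 0'
python3 - <<'E'
from h import *
cv2.imwrite("pics/w5.png",env.grab_frame("wrist")[:,:,::-1]);print(env.state()["force"])
E
```

```text
time_s: 8.9
ee_pos: [561.5, 158.8, 225.0]
ee_rot: [5.3, 89.9, -164.6]
force: [0.2, 0.2, 0.5]
gripper_width: 0.4
[-0.63337809 -0.24214193 -0.16047352]
```

View pics/w5.png

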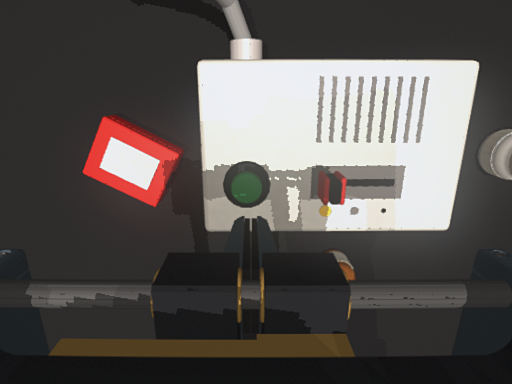

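The lever is at the yellow-dot end at (332,187), the button is back out at (247,184), and the slide box, jar and bottle are standing where they were. I hand in.

```bash
python3 -c "
from workcell import env
print(env.job_done())"
```

```text
the job is handed in; nothing more can be done
None
```

The job is done and handed in after about 9 s of the 38 s allowed.

- **Lever:** I pushed it from its -y side with the shut fingertips, past the half-open click to the second stop. At the end the force rose from 6 to 11 N over 0.2 mm, which is a hard stop above the 8 N detent. The pictures show the lever at the yellow-dot end of its slot.
- **Button:** I pressed it only after the lever was home. It bottomed at z≈106 mm, 6 mm below its rest height. I pressed on to 29 N to be sure it was fully in, then released it and withdrew to z = 225 mm.
- **Last checks:** The final picture shows the lever still home and the slide box, bottle and jar undisturbed. The wrist force is about zero.
- **Disagreements:** The top and wrist cameras differed by about 4 mm on average, up to 8 mm at one box corner. I aimed between them, and contact came where expected.

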